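# Ease the wine press back one notch

### The arm

A 6-joint arm with a two-finger parallel gripper is mounted at the origin on the work surface. World frame = base frame: x ahead of the robot, y to its left, z up, the work surface at z = 0. Lengths are in mm, angles in degrees, forces in N, time in s.
With the tool pointing down it reaches from about 350 to 850 mm from the base axis. Payload 8.1 kg.
Tool frame: the origin (TCP) lies at the very end of the fingers, on their centre line; the grasp point (between the pads) lies 19 mm behind it (r.grip_point_offset is the distance from the TCP to the grasp point, in mm); z points along the fingers, y is the line along which they close (so a half turn about z gives the same grasp; the last joint's range is limited). The gripper opens to 85 mm and grips with 20 to 120 N. Pads are 22 mm wide; open, the fingers measure 114 mm over their backs; the gripper's body (76 mm by 85 mm) begins 54 mm behind the grasp point. The pads swing forward as they close: fully open they stand 13 mm farther back than shut.
Start: joints at [-70.611, 7.471, 85.268, -0, 87.261, -4.893], TCP at [246.756, -546.916, 231.292] pointing down, gripper open.
Joint ranges: [-169.43, 169.43], [-51.17, 129.36], [1.28, 143.12], [-76.62, 256.62], [0, 156.53], [-152.29, 152.29]. Speed limits (degrees/s): [136.94, 136.94, 159.86, 180, 180, 180].

### API

Orientations are given as [roll, pitch, yaw] about the fixed x, y, z axes, in that order (R = Rz(yaw) Ry(pitch) Rx(roll)).
In Python, from bench import status, eyes, r gives the robot as it stands.
- The arm moves only by the shell command python3 -m handwheel 'ROWS' [FORCE]. ROWS is a JSON object whose one key "series" holds a list that holds one entry, the list of rows, each a list of 7 numbers: the shift along the tool's x, y, z in cm, then the turn, a rotation vector about the tool's x, y, z in rad, then the opening, from 0 (shut) to 1 (fully open). In form: {"series": [[[tx, ty, tz, rx, ry, rz, claw], ...]]}. A call has 1 to 12 rows; each row is the pose to reach, as a shift and turn from the pose commanded when the call began, along the tool's axes at that moment; what a row does not reach only later rows make up. A row lasts 1/8 s, in which the tool goes at most 62.5 mm and 10.7 degrees, less where a joint would pass 70% of its speed; a pose out of reach is approached as far as the arm can. A call with a gripper value outside its range is refused whole. The fingers move at their own pace and stop on an object; FORCE is the grip in N (left out, the last holds). Time passes only in rows, so rows that repeat a pose let the fingers close. It gives the time, the measured TCP pose, the force, the opening and the grip force at its end, in the units of the state.
- status.sense(): the state, without advancing time (a new reading comes with each control period).
- eyes.snapshot(name): name is "side" or "top" or "wrist"; returns a dict with "img" (420x560x3 uint8, red, green, blue), "mtx" (3x3 intrinsics, pixels), "k1" (the pictures are not rectified: a ray, as slopes to the right and down, at radius r is drawn at 1 + k1 r^2 times it, then the intrinsics apply), "R" (3x3) and "t" (3): a world point X has camera coordinates R X + t. Camera axes: x right, y down, z forward; pixel columns grow to the right and rows downward; lengths in mm; the calibration is good to about 2 mm. A picture is of the moment at which its call begins. There is no depth.
- r.hand_in(): hands the job in; it is judged then, once.
The state is a dict: "time": time; "joint_pos": joint angles; "qd": joint speeds; "joint_efforts": joint torques, N m; "tool_pos": TCP position; "tcp_rot": TCP orientation; "ft_force": force on the tool from outside, world axes, zero at the start; "wrist_torque": the same for the moment, N m; "finger_gap": finger opening in mm; "grip_force": force on a finger pad.
Only numpy, scipy, OpenCV 4.12 (cv2) and the standard library are available. Lean on these libraries where they do the work, as an engineer would, in place of code of your own. Each camera call takes 0.05 s, during which the arm holds its last target. There are 200 camera calls.

### The job

The little basket press in the cellar is wound too tight: ease it by one notch. With the fingertips, lift the ratchet pawl by its peg and throw it right over onto its rest, push the star handle back exactly one notch so that the pressing plate rises, then tip the pawl over again so that it drops home between the next two teeth. Only push - pinch and lift nothing - and leave the bottle, the tumbler and the wooden chock standing where they are.

Things in the scene. Friction and masses are not known exactly. Their poses are not given: they have to be found in the camera images.
- press: Bench basket press, fixed, 300 x 290 x 340 mm. Origin on the table under the shaft; z up, y along the shaft, x level and across it. 'Press x, y, z' below are mm from here. At x = -30: slatted basket (156 across, top z 140), uprights at y +-90, crossbeam, and a 20 mm square toothed rack (top z 340) that carries the pressing plate.
- shaft (a point): On the level shaft's axis, press (0, 0, 200). The shaft carries, as one solid, the ratchet wheel (y 98 to 112; 10 saw teeth, tip radius 65, root 50; one notch is 36 degrees, 0.628 rad; hub radius 14 out to y 122) and at the other end the star handle (y -115): four round spokes, 10 thick, at right angles, with 26 mm ball knobs centred 100 from the axis.
- wheel (a joint): Turn of shaft, ratchet wheel and star handle, rad. Plus is backward (easing): tops move to press +x, towards the pawl; plate and rack rise 10 mm a notch. At 0 a tooth stands against the pawl, which stops backward turning while down; starts at -0.16 to -0.02. One notch back: 0.628, tooth on pawl again; the pawl drops fully home from about 0.33 to 0.63. Stiff (0.5 N m): stays where left.
- pawl (a joint): Swing of the pawl about its pivot, rad. 0: home, nose down in a notch. Grows as the peg goes up and over to press +x. Dead centre at about 0.87: beyond it the pawl (160 g, no spring) falls onto its rest at 1.745; short of it, it falls back home, or stays up on a tooth (0.1 or more) if no notch is under its nose.
- pawl_peg (a point): On the axis of the pawl's finger peg, at press y 129. The peg is a level round bar, 10 thick, sticking out along press +y from y 111 to 150 and ending in an 18 mm ball; 52 from the pivot. Home: x 45, z 241, just outboard of the wheel's rim; thrown over: x 124, z 241; highest between, z 259. A finger outboard of the wheel can go down on either side of it and push it level.
- pawl_pivot (a point): On the axis of the pawl's pivot, press (85, 129, 207).
- spoke_end (a point): Centre of the ball knob on the star handle's upper spoke, 100 from the shaft axis, press y -115. At wheel 0 this spoke leans 0.30 rad from vertical to press -x, at 0.628 it leans 0.33 to +x. To ease the press, push this spoke below its knob from the -x side towards +x; 75 mm from the axis this takes about 7 N.
- bottle: Half bottle of wine standing upright, 62 across, 240 tall; origin under its centre. To be left alone.
- tumbler: Glass tumbler standing upright, 68 across, 85 tall; origin under its centre. To be left alone.
- chock: Spare beech pressing chock lying on the table, 100 x 45 x 36; origin under its centre. To be left alone.

How it is judged (in metres and radians):
On the way, in this order (a step that is already met when the one before it is completed fails the run):
1. the pawl is lifted out and thrown over past dead centre onto its rest, before the wheel is turned back (value of joint pawl above 1.5 rad and value of joint wheel below 0.2 rad), for 0.2 s.
2. with the pawl still off, the wheel is pushed back one notch (value of joint pawl above 1.5 rad and value of joint wheel between 0.25 and 0.68 rad), for 0.2 s.
At the end, for the whole second after the job is handed in: The pawl is home in the notch next to the one it started in (pawl below 0.09 rad, wheel at rest between 0.25 and 0.68 rad), and bottle, tumbler and chock stand within 20 mm of where they were, the first two upright (value of joint pawl below 0.09 rad and value of joint wheel between 0.25 and 0.68 rad and velocity of joint wheel between -0.05 and 0.05 rad/s and distance of each of bottle, tumbler, chock from where it was at the start of the episode below 0.02 m and angle between each of bottle, tumbler's own z axis and vertical below 0.1 rad); the robot touches nothing.
It fails at once if the wheel is let back by two notches (value of joint wheel above 1 rad).
It fails at once if the bottle is shifted, lifted or tipped (distance of bottle from where it was at the start of the episode above 0.02 m or angle between bottle's own z axis and vertical above 0.3 rad).
It fails at once if the tumbler is shifted, lifted or tipped (distance of tumbler from where it was at the start of the episode above 0.02 m or angle between tumbler's own z axis and vertical above 0.3 rad).
It fails at once if the chock is shifted or lifted (distance of chock from where it was at the start of the episode above 0.02 m).
It also fails if it takes over 72 s, if anything falls off the work surface, if the arm or the gripper's body presses on something with over 40 N, if the wrist force passes 120 N, or if a joint passes its speed limit or range.

## Working session

There is one attempt and no reset: what is moved stays moved. The work goes in short steps, Python scripts to look and compute and a shell command to move; the robot and the scene stay as the last step left them, time stands still between calls to the robot, and variables do not carry over. Pictures are saved under pics/ and viewed, at most 13 in all, crops included, and the job is handed in when it is done.

```bash
ls; mkdir -p pics
python3 - <<'E'
from bench import status, eyes, r
import cv2,numpy as np,pickle
for n in ["side","top","wrist"]:
    s=eyes.snapshot(n); cv2.imwrite(f"pics/{n}0.png",s["img"][:,:,::-1]); pickle.dump(s,open(f"pics/{n}0.pkl","wb"))
    print(n,np.round(s["mtx"],1).tolist(),s["k1"],np.round(s["R"],3).tolist(),np.round(s["t"],1).tolist(),"cam",np.round(-np.array(s["R"]).T@s["t"],0))
print(status.sense())
E
```

```text
pics
side [[509.5, 0.0, 277.0], [0.0, 509.5, 205.8], [0.0, 0.0, 1.0]] -0.15800098025101125 [[-0.957, -0.29, 0.013], [-0.205, 0.641, -0.74], [0.206, -0.71, -0.673]] [569.2, 246.3, 1203.2] cam [347. 862. 984.]
top [[468.0, 0.0, 275.4], [0.0, 468.0, 214.1], [0.0, 0.0, 1.0]] -0.08358839045538682 [[-0.025, -1.0, -0.005], [-0.997, 0.025, -0.078], [0.078, 0.003, -0.997]] [48.4, 623.4, 1268.2] cam [ 524.   29. 1313.]
wrist [[307.7, 0.0, 280.3], [0.0, 307.7, 210.2], [0.0, 0.0, 1.0]] -0.05193595019766141 [[0.412, -0.911, -0.001], [-0.876, -0.397, 0.274], [-0.25, -0.112, -0.962]] [-599.1, -36.7, 377.8] cam [ 309. -518.  373.]
{'time': 0.15, 'joint_pos': array([-7.06105145e+01,  7.50612382e+00,  8.53167006e+01, -3.58472833e-04,
        8.72607441e+01, -4.89264401e+00]), 'qd': array([ 0.10909249, -0.04328087, -0.18584496,  0.16755029,  0.03685845,
        0.05395583]), 'joint_efforts': array([-2.55650912e-04, -5.70061505e+01, -5.01159918e+01, -2.40636718e-04,
        9.43932653e-03, -8.57140935e-05]), 'tool_pos': array([ 246.61668176, -546.50087641,  230.45862988]), 'tcp_rot': array([-1.79916705e+02, -6.77074373e-03,  2.42821419e+01]), 'ft_force': array([ 0.32844721, -0.37842674, -0.48774707]), 'wrist_torque': array([-0.04516264, -0.07079281, -0.026125  ]), 'grip_force': 0.0, 'finger_gap': 84.96147835303601}
```

View pics/side0.png

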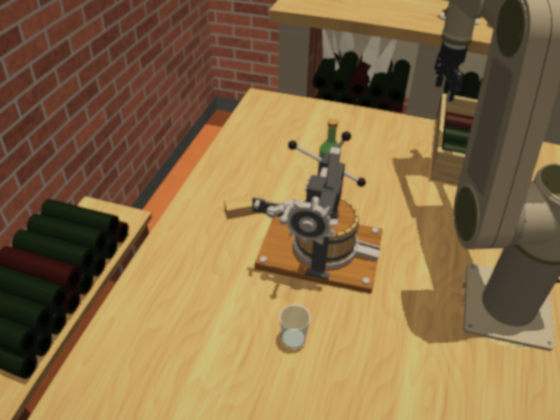

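View pics/top0.png

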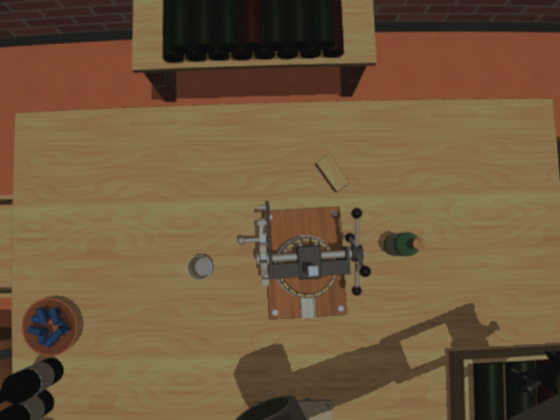

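The side view shows the press at about (320,220), with the ratchet wheel at (307,222), star knobs at (292,145), (346,136) and (361,182), the bottle at (331,150) and the tumbler at (293,325). In the top view the press axes lie roughly along world axes, with the peg ball near (241,240) and the star at (357,250). Next I'll zoom in on both.

Run:
```python
import cv2
a=cv2.imread("pics/side0.png")[110:300,210:410]; b=cv2.imread("pics/top0.png")[150:340,190:430]
cv2.imwrite("pics/side0c.png",cv2.resize(a,None,fx=3.15,fy=3.15,interpolation=cv2.INTER_CUBIC)[:600])
cv2.imwrite("pics/top0c.png",cv2.resize(b,None,fx=3.15,fy=3.15,interpolation=cv2.INTER_CUBIC)[:600])
```

```text
(no output)
```

View pics/side0c.png

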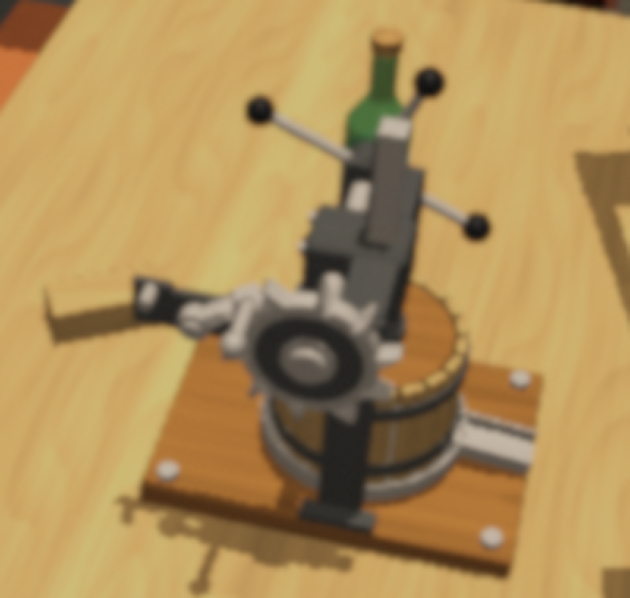

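View pics/top0c.png

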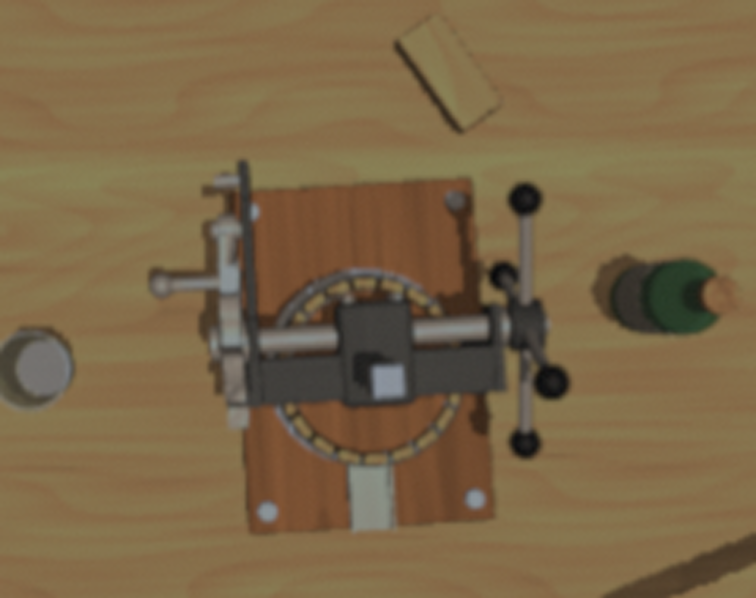

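The zooms show the star knobs clearly, with the +x, upper and −x knobs visible in both views. The peg ball is at top-crop (160,283) and about (195,318) in the side crop. The hub is at (305,360) in the side crop. I'll triangulate these.

```bash
cat > h.py <<'E'
import numpy as np,cv2,pickle
def ray(s,uv):
    K=s["mtx"];d=np.array([(uv[0]-K[0][2])/K[0][0],(uv[1]-K[1][2])/K[1][1]])
    x=d.copy()
    for _ in range(20): x=d/(1+s["k1"]*(x@x))
    R=np.array(s["R"]);v=R.T@np.r_[x,1]
    return -R.T@np.array(s["t"]),v/np.linalg.norm(v)
def proj(s,X):
    c=np.array(s["R"])@X+s["t"];x=c[:2]/c[2];x=x*(1+s["k1"]*(x@x));K=s["mtx"]
    return np.array([K[0][0]*x[0]+K[0][2],K[1][1]*x[1]+K[1][2]])
def tri(*sp):
    A=np.zeros((3,3));b=np.zeros(3);rs=[ray(s,p) for s,p in sp]
    for o,v in rs: P=np.eye(3)-np.outer(v,v);A+=P;b+=P@o
    X=np.linalg.solve(A,b)
    return X,max(np.linalg.norm(np.cross(X-o,v)) for o,v in rs)
def blob(s,uv,cond,w=8):
    u,v=map(int,np.round(uv));p=s["img"][v-w:v+w+1,u-w:u+w+1].astype(int)
    m=cond(p).astype(np.uint8);n,l,st,c=cv2.connectedComponentsWithStats(m)
    k=min(range(1,n),key=lambda i:np.hypot(*(c[i]-w)) - .05*st[i,4])
    return c[k]+[u-w,v-w],st[k,4]
E
python3 - <<'E'
from h import *
S=pickle.load(open("pics/side0.pkl","rb"));T=pickle.load(open("pics/top0.pkl","rb"))
sc=lambda a:(210+a[0]/3.15-.34,110+a[1]/3.15-.34);tc=lambda a:(190+a[0]/3.15-.34,150+a[1]/3.15-.34)
dk=lambda p:p.max(2)<50
kn={"+x":((260,110),(525,198)),"up":((430,82),(552,382)),"-x":((476,227),(525,443))}
for k,(a,b) in kn.items():
    A,n=blob(S,sc(a),dk);B,m=blob(T,tc(b),dk)
    print(k,np.round(sc(a),1),A.round(1),n,np.round(tc(b),1),B.round(1),m,*[np.round(q,1) for q in tri((S,A),(T,B))])
for k,a,b in [("peg",(195,318),(160,283)),("hub",(305,360),(212,342)),("bolt1",(168,469),(251,212)),("bolt2",(491,537),(267,511)),("bolt3",(520,378),(476,499)),("racktop",(394,127),(388,381))]:
    print(k,*[np.round(q,1) for q in tri((S,sc(a)),(T,tc(b)))])
print("chock top z36",[(lambda o,v:(o+v*(36-o[2])/v[2]).round())(*ray(T,tc(p))) for p in [(398,44),(433,14),(500,102),(462,131)]])
print("tumbler rim",[(lambda o,v:(o+v*(85-o[2])/v[2]).round())(*ray(T,tc((36,368))))])
print("bottle", tri((S,sc((387,38))),(T,tc((717,293)))))
E
```

```text
+x [292.2 144.6] [292.2 145. ] 27 [356.3 212.5] [356.1 213. ] 68 [ 605.4 -154.2  238.3] 0.3
up [346.2 135.7] [345.8 136.5] 36 [364.9 270.9] [364.4 270.7] 83 [ 474.7 -159.1  289.3] 0.5
-x [360.8 181.7] [360.7 182.2] 23 [356.3 290.3] [356.2 290.5] 53 [ 421.6 -161.2  158.2] 0.7
peg [562.6 115.  262.3] 12.3
hub [506.9  78.1 206.9] 0.2
bolt1 [616.9  49.6  26.1] 0.1
bolt2 [357.3  42.   26. ] 0.1
bolt3 [ 362.9 -139.2   25.2] 0.3
racktop [480.2 -43.7 327.8] 0.1
chock top z36 [array([761., -83.,  36.]), array([ 787., -115.,   36.]), array([ 707., -171.,   36.]), array([ 682., -136.,   36.])]
tumbler rim [array([487., 231.,  85.])]
bottle (array([ 532.42438299, -294.35765312,  236.57268985]), np.float64(0.9798909230373961))
```

Consistency checks:
- The ±x knobs are 200.6 mm apart, with their midpoint at z 198.
- The upper spoke leans 0.41 rad, which puts the wheel at about −0.11.
- Hub, bolts and rack agree on a press origin of about (510.3, −43.3) and a yaw of about 1.8°.

The side pick of the peg was poor (12 mm residual), so I'll use the press geometry and check it from the wrist camera. First move: lift, shut the fingers and turn to yaw 91.8, high above the −x side of the peg.

```bash
python3 -m handwheel '{"series":[[[0,0,-10,0,0,0,0],[0,0,-20,0,0,0,0],[0,0,-20,0,0,0,0],[0,0,-20,0,0,0,0],[50.9,-46.7,-20,0,0,-1.18,0],[50.9,-46.7,-20,0,0,-1.18,0],[50.9,-46.7,-20,0,0,-1.18,0],[50.9,-46.7,-20,0,0,-1.18,0],[50.9,-46.7,-20,0,0,-1.18,0],[50.9,-46.7,-20,0,0,-1.18,0],[50.9,-46.7,-20,0,0,-1.18,0],[50.9,-46.7,-20,0,0,-1.18,0]]]}' 40; python3 -c "
from bench import status
s=status.sense();print(s['tool_pos'],s['tcp_rot'],s['joint_pos'],s['time'])"
```

```text
time: 1.65
tool_pos: [443.8, -85.3, 430.2]
tcp_rot: [-179.9, -0.0, 91.9]
ft_force: [1.1, -1.4, 0.4]
finger_gap: -0.1
grip_force: 0.0
[443.76687778 -85.25754602 430.21481642] [-1.79935835e+02 -1.88115920e-02  9.19296991e+01] [-1.73782727e+01 -1.48052918e+01  8.60010215e+01 -3.65888253e-03
  1.08871046e+02 -1.93091637e+01] 1.65
```

```bash
python3 -m handwheel '{"series":[[[17.1,8.0,0,0,0,0,0],[17.1,8.0,0,0,0,0,0],[17.1,8.0,0,0,0,0,0],[17.1,8.0,6,0,0,0,0],[17.1,8.0,6,0,0,0,0],[17.1,8.0,6,0,0,0,0]]]}'
python3 - <<'E'
from h import *
from bench import eyes,status
for n in ["wrist","side"]:
    s=eyes.snapshot(n); pickle.dump(s,open(f"pics/{n}1.pkl","wb"))
    O=np.array([510.3,-43.3,0]);a=np.radians(1.8);R=np.array([[np.cos(a),-np.sin(a),0],[np.sin(a),np.cos(a),0],[0,0,1]])
    for k,p in {"ball":(45,150,241),"pegroot":(45,113,241),"pivot":(85,120,207)}.items(): print(n,k,proj(s,O+R@np.array(p)).round(1))
    im=s["img"][:,:,::-1]
    if n=="side": im=cv2.resize(im[110:300,210:410],None,fx=3.15,fy=3.15,interpolation=cv2.INTER_CUBIC)
    cv2.imwrite(f"pics/{n}1.png",im)
print(status.sense()["tool_pos"],status.sense()["tcp_rot"])
E
```

```text
time: 2.4
tool_pos: [518.1, 85.7, 373.1]
tcp_rot: [179.9, 0.0, 91.8]
ft_force: [0.6, -0.6, 1.2]
finger_gap: 0.1
grip_force: 0.0
wrist ball [317.5 178.1]
wrist pegroot [316.1 217.3]
wrist pivot [351.  201.1]
side ball [283.7 217.5]
side pegroot [288.  206.1]
side pivot [269.3 216.2]
[519.23623068  85.51159782 375.51866829] [ 1.79639091e+02 -1.13278069e-02  9.18069629e+01]
```

View pics/wrist1.png

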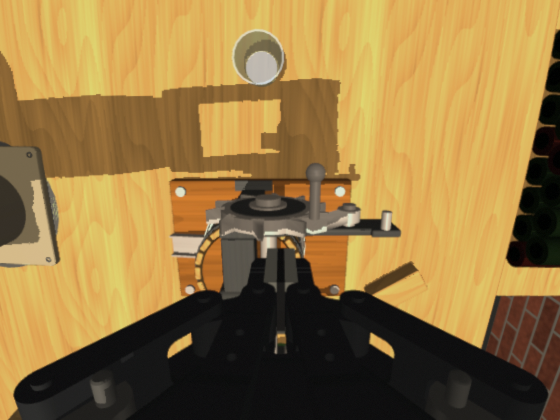

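The wrist view shows the peg bar at (316,195), its ball at (316,173), the pivot at (350,213) and the rest pin at (387,215). The first two match my predictions to within a few pixels, and the lane on the −x side of the peg is clear. I'll descend there.

```bash
python3 -m handwheel '{"series":[[[0.2,0,5,0,0,0,0],[0.2,0,9,0,0,0,0],[0.2,0,12,0,0,0,0],[0.2,0,14.2,0,0,0,0],[0.2,0,14.2,0,0,0,0],[0.2,0,14.2,0,0,0,0]]]}'; python3 -m handwheel '{"series":[[[0,0.3,0,0,0,0,0],[0,0.6,0,0,0,0,0],[0,0.9,0,0,0,0,0],[0,1.2,0,0,0,0,0],[0,1.5,0,0,0,0,0],[0,1.5,0,0,0,0,0]]]}'
```

```text
time: 3.25
tool_pos: [519.5, 87.9, 232.4]
tcp_rot: [179.7, -0.0, 91.8]
ft_force: [-0.5, -0.2, 0.8]
finger_gap: 0.1
grip_force: 0.0
time: 4.0
tool_pos: [531.7, 88.8, 229.5]
tcp_rot: [-179.8, -0.0, 91.9]
ft_force: [-8.6, -0.7, 6.0]
finger_gap: -0.2
grip_force: 4.7
```

```bash
python3 -m handwheel '{"series":[[[0,0.5,-0.3,0,0,0,0],[0,1.0,-0.6,0,0,0,0],[0,1.5,-0.9,0,0,0,0],[0,2,-1.1,0,0,0,0],[0,2.5,-1.2,0,0,0,0],[0,2.5,-1.2,0,0,0,0]]]}'
python3 - <<'E'
from h import *
from bench import eyes
s=eyes.snapshot("wrist"); cv2.imwrite("pics/w2.png",s["img"][120:320,180:460,::-1])
E
```

```text
time: 4.75
tool_pos: [557.9, 89.5, 240.6]
tcp_rot: [-179.9, 0.0, 91.9]
ft_force: [-0.2, -0.3, -0.2]
finger_gap: 0.2
grip_force: 0.1
```

View pics/w2.png

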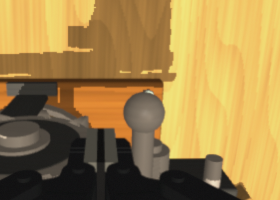

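The peg (ball at crop (144,115)) now stands high, just ahead of the finger, close to dead centre. I'll keep pushing.

```bash
python3 -m handwheel '{"series":[[[0,0.5,0,0,0,0,0],[0,1.0,0,0,0,0,0],[0,1.5,0,0,0,0,0],[0,2,0,0,0,0,0],[0,2.5,0,0,0,0,0],[0,3.0,0,0,0,0,0],[0,3.5,0,0,0,0,0],[0,3.5,0,0,0,0,0],[0,3.5,0,0,0,0,0]]]}'
python3 - <<'E'
from h import *
from bench import eyes
s=eyes.snapshot("wrist"); cv2.imwrite("pics/w3.png",s["img"][120:320,180:460,::-1])
s=eyes.snapshot("side"); pickle.dump(s,open("pics/side3.pkl","wb"))
E
```

```text
time: 5.92
tool_pos: [592.7, 90.7, 241.2]
tcp_rot: [-180.0, -0.0, 91.9]
ft_force: [0.5, -0.0, 0.9]
finger_gap: -0.4
grip_force: 0.0
```

View pics/w3.png

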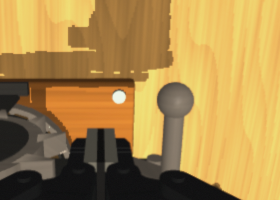

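The peg now lies well ahead of the finger (ball at crop (176,100), finger at about (107,150)), so it has fallen onto its rest. I'll go up and across to the star, and check the peg numerically.

```bash
python3 -m handwheel '{"series":[[[0,0,-6,0,0,0,0],[0,0,-12,0,0,0,0],[0,0,-18,0,0,0,0],[0,0,-18,0,0,0,0],[-24.6,-16.7,-18,0,0,0,0],[-24.6,-16.7,-18,0,0,0,0],[-24.6,-16.7,-18,0,0,0,0],[-24.6,-16.7,-18,0,0,0,0],[-24.6,-16.7,-18,0,0,0,0],[-24.6,-16.7,-18,0,0,0,0],[-24.6,-16.7,-18,0,0,0,0],[-24.6,-16.7,-18,0,0,0,0]]]}'
python3 - <<'E'
from h import *
from bench import eyes
w=eyes.snapshot("wrist");s=eyes.snapshot("side");t=eyes.snapshot("top")
O=np.array([510.3,-43.3,0]);a=np.radians(1.8);R=np.array([[np.cos(a),-np.sin(a),0],[np.sin(a),np.cos(a),0],[0,0,1]])
print("side ball over",proj(s,O+R@[124,153,241]),"home",proj(s,O+R@[45,153,241]))
print("wrist knob",proj(w,O+R@[-40,-115,291]))
d=cv2.resize(s["img"][170:250,200:360,::-1],None,fx=3.5,fy=3.5,interpolation=cv2.INTER_CUBIC)
e=cv2.resize(w["img"][:,:,::-1],(400,300))
c=np.zeros((580,560,3),np.uint8);c[:280]=d;c[280:,:400]=e;cv2.imwrite("pics/c4.png",c)
E
```

```text
time: 7.52
tool_pos: [434.5, -159.7, 421.0]
tcp_rot: [-180.0, -0.0, 92.0]
ft_force: [0.5, -0.1, -0.0]
finger_gap: -0.1
grip_force: 0.0
side ball over [247.68368566 211.42064092] home [283.39011743 218.39938609]
wrist knob [324.03110603 202.9269576 ]
```

View pics/c4.png

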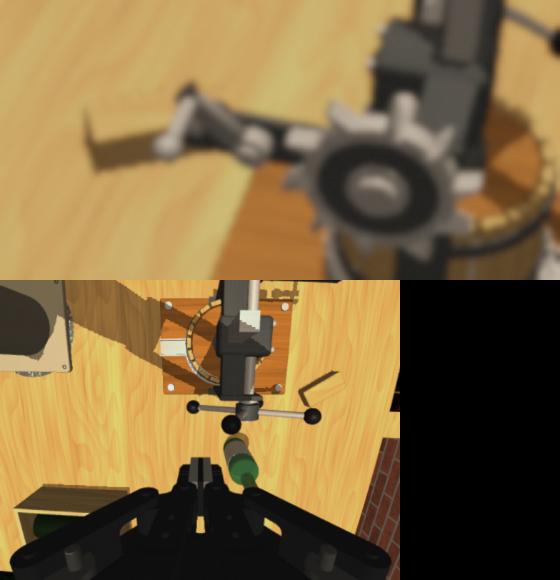

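The peg ball appears at side pixel (248,211), exactly where "thrown over" predicts (247.7,211.4). The upper knob appears at wrist pixel (325,203), against a prediction of (324,203). Next I'll descend on the −x side of the knob and push gently to contact.

```bash
python3 -m handwheel '{"series":[[[0,0,5,0,0,0,0],[0,0,10,0,0,0,0],[0,0,13,0,0,0,0],[0,0,14.5,0,0,0,0],[0,0,14.5,0,0,0,0],[0,0.6,14.5,0,0,0,0],[0,1.2,14.5,0,0,0,0],[0,1.7,14.5,0,0,0,0],[0,2.2,14.5,0,0,0,0],[0,2.2,14.5,0,0,0,0]]]}'
```

```text
time: 8.93
tool_pos: [456.2, -160.5, 277.8]
tcp_rot: [-180.0, 0.1, 91.9]
ft_force: [-5.1, -0.9, 4.9]
finger_gap: -0.4
grip_force: 2.8
```

Contact came at about 5 N. I'll push about 40 mm more in small steps, then measure the wheel from the knobs.

```bash
python3 -m handwheel '{"series":[[[0,0.5,0,0,0,0,0],[0,1.0,0,0,0,0,0],[0,1.5,0,0,0,0,0],[0,2,0,0,0,0,0],[0,2.5,0,0,0,0,0],[0,3.0,0,0,0,0,0],[0,3.5,0,0,0,0,0],[0,4,0,0,0,0,0],[0,4,0,0,0,0,0]]]}'
python3 - <<'E'
from h import *
from bench import eyes
s=eyes.snapshot("side");t=eyes.snapshot("top");dk=lambda p:p.max(2)<50
O=np.array([510.3,-43.3,0]);a=np.radians(1.8);R=np.array([[np.cos(a),-np.sin(a),0],[np.sin(a),np.cos(a),0],[0,0,1]])
for w in np.arange(.2,.7,.1):
  print(round(w,1))
  for n,b in (("+x",np.pi/2),("-x",-np.pi/2)):
    th=w-.3+b;X=O+R@[100*np.sin(th),-115,200+100*np.cos(th)]
    for nm,q in(("side",s),("top",t)):
      p=proj(q,X)
      try:c,m=blob(q,p,dk,7);print(n,nm,p.round(1),c.round(1),m)
      except Exception as e:print(n,nm,p.round(1),'none')
cv2.imwrite("pics/c5.png",np.vstack([cv2.resize(q["img"][y:y+90,x:x+160,::-1],None,fx=3,fy=3,interpolation=cv2.INTER_CUBIC) for q,x,y in((s,270,110),(t,280,190))]))
E
```

```text
time: 10.05
tool_pos: [496.6, -158.9, 277.3]
tcp_rot: [180.0, 0.0, 91.9]
ft_force: [-1.9, -0.7, 1.7]
finger_gap: 0.0
grip_force: 0.9
0.2
+x side [288.8 153.3] [288.3 159.1] 15
+x top [354.4 210.7] [352.5 211.1] 54
-x side [365.2 173. ] [366.1 167.7] 28
-x top [358.6 294.4] [353.9 292.1] 60
0.3
+x side [288.5 156.4] [288.4 160. ] 25
+x top [353.7 210.8] [352.5 211.1] 54
-x side [365.9 169.9] [366.1 167.5] 31
-x top [359.3 295. ] [353.7 293. ] 54
0.4
+x side [288.6 159.6] [288.4 160. ] 25
+x top [353.  211.4] [352.5 211.1] 54
-x side [366.2 166.8] [366.1 167.5] 31
-x top [360.  295.2] [354.4 292.2] 39
0.5
+x side [289.1 162.7] [288.4 160. ] 25
+x top [352.4 212.3] [352.5 211.1] 54
-x side [366.1 163.5] [366.1 167.5] 31
-x top [360.7 294.9] [355.  291.3] 26
0.6
+x side [289.9 165.8] [288.4 160.4] 21
+x top [351.9 213.7] [352.5 211.1] 54
-x side [365.7 160.2] [366.1 166.2] 16
-x top [361.4 294.3] [355.2 290.6] 31
```

View pics/c5.png

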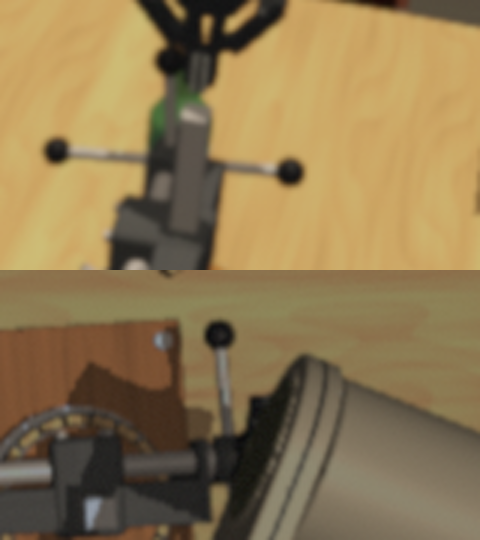

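The side view puts the ±x knobs at (288.4,160.0) and (366.1,167.5), so the wheel is at about 0.40. I'll push 8 mm more for margin, giving about 0.48, then back off and rise.

```bash
python3 -m handwheel '{"series":[[[0,0.4,0,0,0,0,0],[0,0.8,0,0,0,0,0],[0,0.8,0,0,0,0,0],[0,0.8,0,0,0,0,0],[0,0.2,0,0,0,0,0],[0,-1,0,0,0,0,0],[0,-2,0,0,0,0,0],[0,-2,-6,0,0,0,0],[0,-2,-12,0,0,0,0],[0,-2,-14,0,0,0,0],[0,-2,-14,0,0,0,0]]]}'
python3 - <<'E'
from h import *
from bench import eyes
s=eyes.snapshot("side");dk=lambda p:p.max(2)<50
O=np.array([510.3,-43.3,0]);a=np.radians(1.8);R=np.array([[np.cos(a),-np.sin(a),0],[np.sin(a),np.cos(a),0],[0,0,1]])
for w in np.arange(.4,.6,.04):
  for n,b in (("+x",np.pi/2),("-x",-np.pi/2)):
    th=w-.3+b;p=proj(s,O+R@[100*np.sin(th),-115,200+100*np.cos(th)]);print(round(w,2),n,p.round(1),blob(s,p,dk,7)[0].round(1))
E
```

```text
time: 11.52
tool_pos: [476.2, -159.6, 418.5]
tcp_rot: [179.8, 0.1, 91.9]
ft_force: [0.0, -0.1, -0.5]
finger_gap: -0.4
grip_force: 0.0
0.4 +x [288.6 159.6] [288.7 162.8]
0.4 -x [366.2 166.8] [366.1 164.8]
0.44 +x [288.8 160.8] [288.7 162.8]
0.44 -x [366.3 165.5] [366.1 164.8]
0.48 +x [289.  162.1] [288.7 162.8]
0.48 -x [366.2 164.2] [366.1 164.8]
0.52 +x [289.2 163.3] [288.7 162.8]
0.52 -x [366.1 162.9] [366.1 164.8]
0.56 +x [289.5 164.6] [288.7 162.8]
0.56 -x [365.9 161.5] [366.1 164.8]
```

The wheel is at about 0.48, mid-window. I'll cross to above the +x side of the thrown-over peg.

```bash
python3 -m handwheel '{"series":[[[0,0,-1,0,0,0,0],[24.6,19.8,-1,0,0,0,0],[24.6,19.8,-1,0,0,0,0],[24.6,19.8,-1,0,0,0,0],[24.6,19.8,-1,0,0,0,0],[24.6,19.8,-1,0,0,0,0],[24.6,19.8,-1,0,0,0,0],[24.6,19.8,5,0,0,0,0],[24.6,19.8,5,0,0,0,0],[24.6,19.8,5,0,0,0,0]]]}'
python3 - <<'E'
from h import *
from bench import eyes
s=eyes.snapshot("wrist"); cv2.imwrite("pics/w6.png",s["img"][120:320,180:460,::-1])
E
```

```text
time: 12.82
tool_pos: [665.9, 92.5, 368.8]
tcp_rot: [179.9, 0.0, 91.8]
ft_force: [-0.1, -0.9, 1.2]
finger_gap: 0.1
grip_force: 0.0
```

View pics/w6.png

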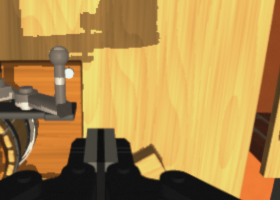

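The peg (ball at crop (60,55)) lies clear to the −x side of the finger (102,150). I'll descend and push it towards −x.

```bash
python3 -m handwheel '{"series":[[[0,0,5,0,0,0,0],[0,0,10,0,0,0,0],[0,0,13.7,0,0,0,0],[0,0,13.7,0,0,0,0],[0,-0.6,13.7,0,0,0,0],[0,-1.2,13.7,0,0,0,0],[0,-1.7,13.7,0,0,0,0],[0,-2.2,13.5,0,0,0,0],[0,-2.7,13.3,0,0,0,0],[0,-3.2,13.1,0,0,0,0],[0,-3.7,12.9,0,0,0,0],[0,-3.7,12.9,0,0,0,0]]]}'; python3 -m handwheel '{"series":[[[0,-0.5,-0.1,0,0,0,0],[0,-1.0,-0.2,0,0,0,0],[0,-1.5,-0.2,0,0,0,0],[0,-2,-0.2,0,0,0,0],[0,-2.5,-0.2,0,0,0,0],[0,-3,-0.2,0,0,0,0],[0,-3.4,-0.2,0,0,0,0],[0,-3.4,-0.2,0,0,0,0]]]}';python3 - <<'E'
from h import *
from bench import eyes
w=eyes.snapshot("wrist");s=eyes.snapshot("side")
O=np.array([510.3,-43.3,0]);a=np.radians(1.8);R=np.array([[np.cos(a),-np.sin(a),0],[np.sin(a),np.cos(a),0],[0,0,1]])
for n,q in(("w",w),("s",s)): print(n,proj(q,O+R@[45,153,241]).round(1))
c=np.zeros((580,560,3),np.uint8);c[:280]=cv2.resize(s["img"][170:250,200:360,::-1],None,fx=3.5,fy=3.5,interpolation=cv2.INTER_CUBIC);c[280:,:400]=cv2.resize(w["img"][:,:,::-1],(400,300));cv2.imwrite("pics/c7.png",c)
E
```

```text
time: 14.38
tool_pos: [633.0, 92.2, 243.9]
tcp_rot: [179.2, -0.0, 91.9]
ft_force: [10.6, 0.7, 16.4]
finger_gap: -0.2
grip_force: 7.9
time: 15.38
tool_pos: [594.5, 90.8, 239.2]
tcp_rot: [-180.0, 0.0, 91.9]
ft_force: [-0.1, -0.1, 0.7]
finger_gap: 0.1
grip_force: 0.0
w [192.3 225.4]
s [283.4 218.4]
```

View pics/c7.png

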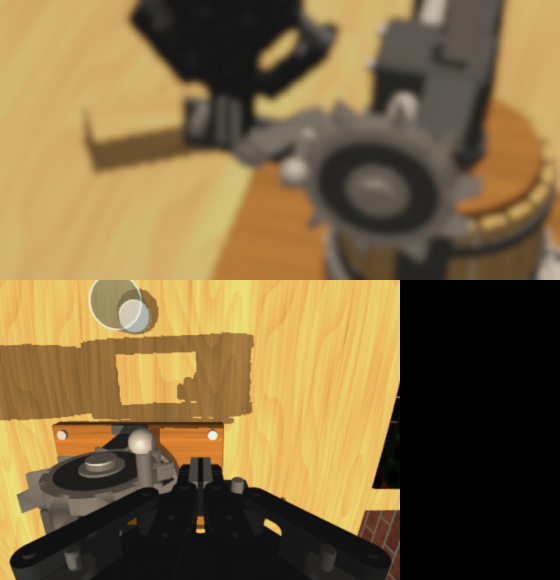

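The ball is at side pixel (284,218), against a home prediction of (283.4,218.4), so the pawl has fallen into the notch. I'll withdraw, then compare with the first picture and check the other objects.

```bash
python3 -m handwheel '{"series":[[[0,0.5,0,0,0,0,0],[0,0.5,-6,0,0,0,0],[0,0.5,-12,0,0,0,0],[0,4,-18,0,0,0,0],[2,10,-18,0,0,0,0],[2,10,-18,0,0,0,0],[2,10,-18,0,0,0,0],[2,10,-18,0,0,0,0]]]}'
python3 - <<'E'
from h import *
from bench import eyes
s=eyes.snapshot("side");S=pickle.load(open("pics/side0.pkl","rb"));dk=lambda p:p.max(2)<50
for y,x,n in ((205,271,"peg"),(300,275,"tumbler"),(170,222,"chock"),(120,318,"bottle")):
    tpl=S["img"][y+4:y+20,x+4:x+20] if n=="peg" else S["img"][y+4:y+(26),x+4:x+30]
    rr=cv2.matchTemplate(s["img"][y:y+30,x:x+34],tpl,cv2.TM_CCOEFF_NORMED);_,v,_,l=cv2.minMaxLoc(rr);print(n,l[0]-4,l[1]-4,round(v,3))
for p in((288.7,162.8),(366.1,164.8)):print(blob(s,p,dk,7)[0].round(1))
c=np.hstack([cv2.resize(q["img"][185:245,250:330,::-1],None,fx=4.5,fy=4.5,interpolation=cv2.INTER_CUBIC) for q in(S,s)]);cv2.imwrite("pics/c8.png",c)
E
```

```text
time: 16.48
tool_pos: [693.3, 113.8, 420.8]
tcp_rot: [179.9, -0.0, 91.9]
ft_force: [0.1, -0.1, 0.3]
finger_gap: 0.1
grip_force: 0.0
peg 1 0 0.724
tumbler 0 1 0.809
chock 0 0 0.982
bottle 0 -2 0.258
[288.9 162.8]
[366.1 165. ]
```

View pics/c8.png

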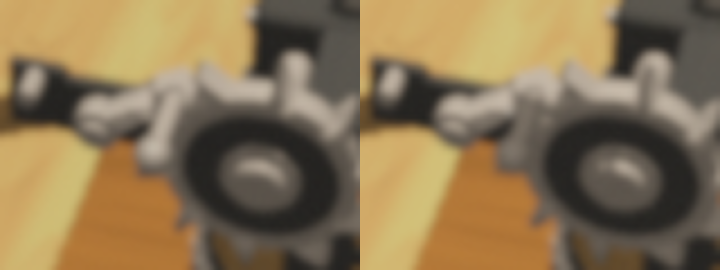

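The ball sits at the same place before and after ((152,155) against (153,155) in the 4.5× crops), so the pawl is home. The wheel still reads about 0.48, the chock and tumbler match their first positions to within a pixel, and the arm never went near the bottle. The arm is clear, so I'm handing in.

```bash
python3 -c "
from bench import r
print(r.hand_in())"
```

```text
the job is handed in; nothing more can be done
None
```

The press is eased by one notch: pawl home in the next notch, wheel measured at about 0.48 rad, arm clear of everything, and the job handed in at about 16.5 s; the hand-in printed no verdict, and the last bottle image match was inconclusive, though the arm never went near it.

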